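# Sweep the plaster chips off the carving board

### The job

Clear the carving board: with the fingertips, sweep the three broken plaster chips along the board and over its edge into the steel waste tray that stands against it. Push them only, never pick one up, and leave the rasp, the spatula, the jar and the bowl where they are.

Things in the scene. Friction and masses are not known exactly. Their poses are not given: they have to be found in the camera images.
- board: carving board, plywood on two battens, fixed to the bench: 280 mm (its x) x 300 mm (its y), top face 40 mm above the bench. Origin: centre of its underside, on the bench. The waste tray stands against one of the two edges that cross its y axis (150 mm from the origin), at its +y or its -y edge; the bowl stands at the other.
- tray: empty open steel waste tray, fixed on the bench with its long side 4 mm from the board's edge and parallel to it: 300 mm (its x) x 150 mm (its y), walls 4 mm thick and 28 mm high (rim 12 mm below the board's top; the rolled rim looks 3 mm higher), floor 4 mm thick. Origin: centre of its underside, on the bench.
- chip_long_center (a point): centre, half-way up, of one of three broken white plaster chips that lie flat and loose on the carving board, the longest: an irregular flat-bottomed shard about 46 x 32 mm, 17 mm thick; 13 to 31 g. They lie in three lanes that run along the board's y axis, parted by the tools.
- chip_thick_center (a point): centre, half-way up, of one of three broken white plaster chips that lie flat and loose on the carving board, the thickest: a lump about 36 x 34 mm, 22 mm thick; 13 to 31 g. They lie in three lanes that run along the board's y axis, parted by the tools.
- chip_small_center (a point): centre, half-way up, of one of three broken white plaster chips that lie flat and loose on the carving board, the smallest: a shard about 33 x 28 mm, 14 mm thick; 13 to 31 g. They lie in three lanes that run along the board's y axis, parted by the tools.
- rasp: flat steel rasp without handle, 180 x 14 mm, 5 mm thick, lying loose on the board roughly along the board's y axis, between two chip lanes. Origin: centre of its underside; its x runs along it.
- spatula: plaster spatula, 142 mm long (from 62 mm behind to 80 mm ahead of the origin along its x), 16 mm wide, 10 mm thick at the wooden handle, lying loose on the board roughly along the board's y axis, between the other two lanes. Origin: on its underside.
- jar: small amber glass jar with a steel lid, 30 mm across, 42 mm tall, standing loose on the board in line with the spatula. Origin: centre of its underside.
- bowl: black rubber mixing bowl, 124 mm across, 58 mm tall, standing loose on the bench at the end of the board opposite the tray. Origin: centre of its underside.

How it is judged:
By the outcome, as a careful person would: the job done as asked, in the order asked, and still so for the second after the job is handed in, with the robot touching nothing.
It also fails if it takes over 51 s, if anything falls off the work surface, if the arm or the gripper's body presses on something with over 40 N, if the wrist force passes 120 N, or if a joint passes its speed limit or range.

### The arm

A 6-joint arm with a two-finger parallel gripper is mounted at the origin on the work surface. World frame = base frame: x ahead of the robot, y to its left, z up, the work surface at z = 0. Lengths are in mm, angles in degrees, forces in N, time in s.
With the tool pointing down it reaches from about 350 to 850 mm from the base axis. Payload 8.1 kg.
Tool frame: the origin (TCP) lies on the centre line of the jaws, within the pads' length; the fingertips stand 11 mm ahead of it and the grasp point (between the pads) lies 8 mm behind it; z points along the fingers, y is the direction in which the jaws open and shut (so a half turn about z gives the same grasp; the last joint's range is limited). The gripper opens to 85 mm and grips with 20 to 120 N. Pads are 22 mm wide; open, the fingers measure 114 mm over their backs; the gripper's body (76 mm by 85 mm) begins 54 mm behind the grasp point. The pads swing forward as they close: fully open they stand 13 mm farther back than shut.
Start: joints at [68.617, 7.471, 85.268, -0, 87.261, -4.893], TCP at [170.284, 575.333, 218.592] pointing down, gripper open.
Joint ranges: [-169.43, 169.43], [-51.17, 129.36], [1.28, 143.12], [-76.62, 256.62], [0, 156.53], [-152.29, 152.29]. Speed limits (degrees/s): [136.94, 136.94, 159.86, 180, 180, 180].

### API

Orientations are given as [roll, pitch, yaw] about the fixed x, y, z axes, in that order (R = Rz(yaw) Ry(pitch) Rx(roll)).
In Python, from bench import telemetry, viewer, r gives the robot as it stands.
- The arm moves only by the shell command python3 -m inch 'ROWS' [FORCE]. ROWS is JSON, a list of rows, each a list of 3 entries, a list of its own where there are three numbers: the shift along the tool's x, y, z in cm, then the turn, a rotation vector about the tool's x, y, z in rad, then the opening, from 0 (shut) to 1 (fully open). A call has 1 to 20 rows; each row is the pose to reach, as a shift and turn from the pose commanded when the call began, along the tool's axes at that moment; what a row does not reach only later rows make up. A row lasts 1/10 s, in which the tool goes at most 50 mm and 8.59 degrees, less where a joint would pass 70% of its speed; a pose out of reach is approached as far as the arm can. A call with a gripper value outside its range is refused whole. The fingers move at their own pace and stop on an object; FORCE is the grip in N (left out, the last holds). Time passes only in rows, so rows that repeat a pose let the fingers close. It gives the time, the measured TCP pose, the force and the opening at its end, in the units of the state.
- telemetry.sense(): the state, without advancing time (a new reading comes with each control period).
- viewer.snapshot(name): name is "scene" or "top" or "wrist"; returns the picture (480x640x3 uint8, red, green, blue); there is no depth.
- viewer.camera_model(name): a dict with "fx", "fy", "cx", "cy" (pixels), "cam_to_world" (4x4, takes a point from camera to world coordinates); the wrist camera has in their place "mount" (4x4, takes a point from camera to tool coordinates, whose origin is the TCP and whose axes are the flange's). Camera axes: x right, y down, z forward; pixel columns grow to the right and rows downward; lengths in mm; the calibration is good to about 2 mm. The wrist camera is an equidistant fisheye: a pixel r from the principal point sees the ray r / f radians off the axis. A picture is of the moment at which its call begins: read the wrist's pose just before it. camera_model takes no time and is no camera call.
- r.hand_in(): hands the job in, once; it reports no verdict.
The state is a dict: "time": time; "joint_pos": joint angles; "qd": joint speeds; "joint_efforts": joint torques, N m; "tool_pos": TCP position; "tcp_rot": TCP orientation; "ft_force": force on the tool from outside, world axes, zero at the start; "wrist_torque": the same for the moment, N m; "finger_gap": finger opening in mm.
Only numpy, scipy, OpenCV 4.12 (cv2) and the standard library are available. Lean on these libraries where they do the work, as an engineer would, in place of code of your own. Each camera call takes 0.05 s, during which the arm holds its last target.

## Working session

There is one attempt and no reset: what is moved stays moved. The work goes in short steps, Python scripts to look and compute and a shell command to move; the robot and the scene stay as the last step left them, time stands still between calls to the robot, and variables do not carry over. Pictures are saved under pics/ and viewed, and the job is handed in when it is done.

```bash
ls; mkdir -p pics; python3 - <<'E'
from bench import telemetry, viewer, r
import cv2
for n in ["scene","top","wrist"]:
    im=viewer.snapshot(n); cv2.imwrite(f"pics/{n}0.png",im[:,:,::-1])
    print(n,viewer.camera_model(n))
s=telemetry.sense();print(s)
E
```

```text
pics
scene {'fx': 504.1390476641068, 'fy': 504.1390476641068, 'cx': 318.7903846821995, 'cy': 243.42779229323872, 'cam_to_world': array([[-7.79186916e-01,  3.71137852e-01, -5.05098450e-01,
         9.68378533e+02],
       [ 6.26452392e-01,  4.34615464e-01, -6.47044665e-01,
         5.51083542e+02],
       [-2.06191695e-02, -8.20588870e-01, -5.71146878e-01,
         5.11539701e+02],
       [ 0.00000000e+00,  0.00000000e+00,  0.00000000e+00,
         1.00000000e+00]])}
top {'fx': 621.0559056934188, 'fy': 621.0559056934188, 'cx': 320.44338002197867, 'cy': 235.7588382178719, 'cam_to_world': array([[ 1.67141774e-02, -9.99228322e-01,  3.55443041e-02,
         5.19177114e+02],
       [-9.99828934e-01, -1.64214710e-02,  8.51104792e-03,
         2.26830329e+01],
       [-7.92079037e-03, -3.56804788e-02, -9.99331859e-01,
         9.10734252e+02],
       [ 0.00000000e+00,  0.00000000e+00,  0.00000000e+00,
         1.00000000e+00]])}
wrist {'fx': 371.64829954431775, 'fy': 371.64829954431775, 'cx': 320.4082009540037, 'cy': 243.13531787237966, 'mount': array([[-1.11461028e-03, -9.60628499e-01, -2.7
[... 266 characters left out ...]
,
         1.00000000e+00]])}
{'time': 0.15, 'joint_pos': array([ 6.86184080e+01,  7.50461979e+00,  8.53160917e+01,  1.48317301e-04,
        8.72607752e+01, -4.89283359e+00]), 'qd': array([-0.06636299, -0.05354715, -0.27914153, -0.02430625, -0.07326816,
       -0.07977207]), 'joint_efforts': array([ 2.54360912e-04, -5.70066011e+01, -5.01157415e+01, -3.76868675e-04,
        9.76960146e-03, -4.43837837e-05]), 'tool_pos': array([170.11003268, 574.9196447 , 217.7801615 ]), 'tcp_rot': array([-1.79918823e+02, -7.09777682e-03,  1.63511229e+02]), 'ft_force': array([-0.53345623, -0.20635433,  0.69541751]), 'wrist_torque': array([ 0.02406192,  0.01443567, -0.02623389]), 'finger_gap': 85.1828095380085}
```

View pics/top0.png

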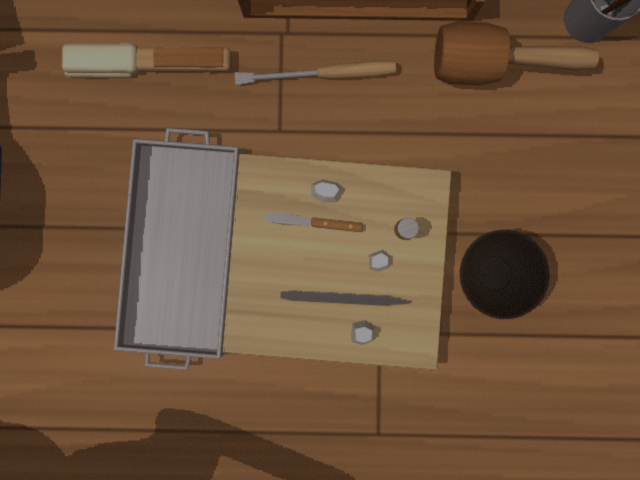

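View pics/scene0.png

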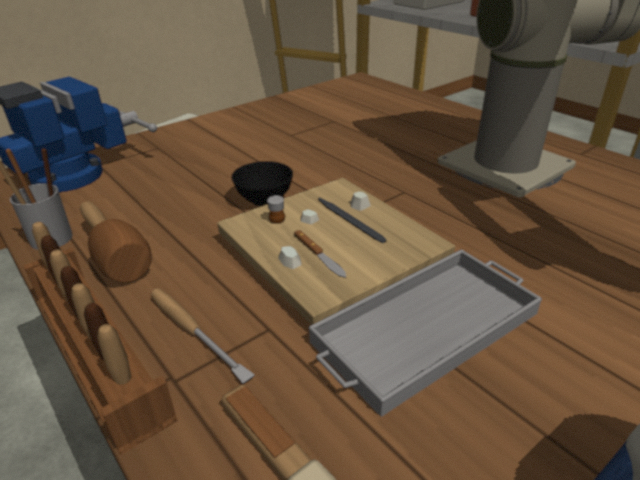

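```bash
python3 - <<'E'
import cv2
im=cv2.imread("pics/top0.png")[60:360,180:460] 
cv2.imwrite("pics/topcrop.png",cv2.resize(im,None,fx=2,fy=2,interpolation=cv2.INTER_CUBIC))
E
```

```text
(no output)
```

View pics/topcrop.png

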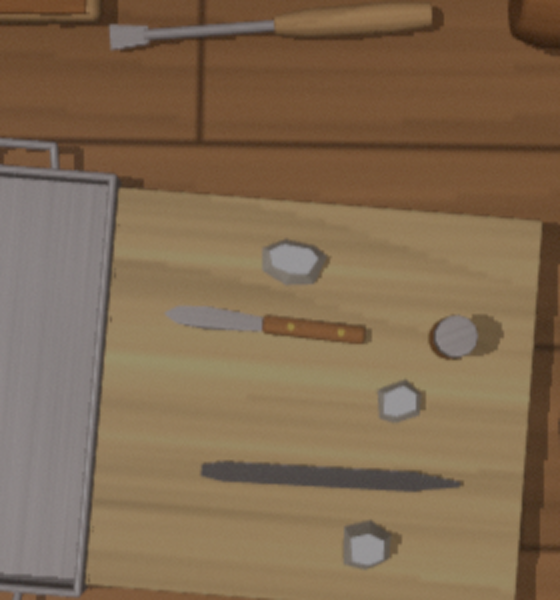

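The top view shows the tray at the image left (+y world), the bowl at the right, and three chips near full-frame pixels (326,190), (379,260) and (363,333). The spatula lies near row 222, the rasp near row 299 and the jar at (407,229). Next I'll convert these to metres on the board plane.

```bash
cat > h.py <<'E'
import numpy as np
from bench import viewer
def px(name,u,v,z):
    m=viewer.camera_model(name);T=m["cam_to_world"]
    d=T[:3,:3]@np.array([(u-m["cx"])/m["fx"],(v-m["cy"])/m["fy"],1]);o=T[:3,3]
    return o+d*(z-o[2])/d[2]
E
python3 - <<'E'
from h import *
np.set_printoptions(precision=1,suppress=True)
C=lambda u,v:(180+u/2,60+v/2)
P={'A board top-left':(238,154,40),'B':(451,171,40),'Cc':(437,368,40),'D':(222,352,40),
'tray tl':(137,143,30),'tr':(237,149,30),'bl':(118,350,30),'br':(220,356,30),
'chipA':(*C(293,261),52),'A l':(*C(262,257),45),'A r':(*C(324,263),50),'A top':(*C(290,240),50),'A bot':(*C(293,284),45),
'chipB':(*C(400,402),52),'B top':(*C(403,381),50),'B bot':(*C(400,421),45),'B r':(*C(421,400),50),'B l':(*C(378,405),45),
'chipC':(*C(367,548),52),'C top':(*C(365,520),50),'C bot':(*C(365,569),45),'C r':(*C(390,545),50),
'rasp l':(*C(202,470),45),'rasp r':(*C(462,484),45),'rasp mid top':(*C(330,466),45),'rasp mid bot':(*C(330,488),45),
'spat l':(*C(168,314),42),'spat r':(*C(366,335),50),'sp h top':(*C(320,320),48),'sp h bot':(*C(320,342),45),'sp blade bot':(*C(210,331),42),'sp blade top':(*C(200,305),42),'jar':(*C(456,336),82)}
W={k:px("top",*v) for k,v in P.items()}
for k,v in W.items(): print(k,v)
e=W['B']-W['A board top-left'];print(np.degrees(np.arctan2(e[1],e[0])))
e=W['Cc']-W['D'];print(np.degrees(np.arctan2(e[1],e[0])))
c=sum(W[k] for k in ['A board top-left','B','Cc','D'])/4;print(c)
a=np.radians(85.5+0)
e=(W['A board top-left']-W['B']+W['D']-W['Cc']);a=np.arctan2(e[1],e[0]);print(np.degrees(a))
yv=np.array([np.cos(a),np.sin(a)]);xv=np.array([yv[1],-yv[0]])
for k,v in W.items(): d=(v-c)[:2];print(k,"bx %.1f by %.1f"%(d@xv,d@yv))
E
```

```text
A board top-left [663.7 148.4  40. ]
B [ 644.3 -151.9   40. ]
Cc [ 368.9 -135.    40. ]
D [385.6 164.7  40. ]
tray tl [678.9 294.7  30. ]
tr [672.5 151.4  30. ]
bl [384.2 313.6  30. ]
br [378.4 169.1  30. ]
chipA [612.7  22.6  52. ]
A l [615.9  44.4  45. ]
A r [611.8   1.1  50. ]
A top [627.5  25.   50. ]
A bot [597.3  22.4  45. ]
chipB [516.2 -52.8  52. ]
B top [530.8 -54.9  50. ]
B bot [503.  -53.6  45. ]
B r [517.8 -67.5  50. ]
B l [513.8 -38.1  45. ]
chipC [415.5 -31.5  52. ]
C top [434.5 -29.9  50. ]
C bot [400.2 -30.7  45. ]
C r [417.6 -47.4  50. ]
rasp l [466.6  83.5  45. ]
rasp r [460.  -97.2  45. ]
rasp mid top [470.9  -5.4  45. ]
rasp mid bot [455.7  -5.6  45. ]
spat l [575.1 109.7  42. ]
spat r [562.2 -28.8  50. ]
sp h top [572.2   3.2  48. ]
sp h bot [557.1   2.9  45. ]
sp blade bot [563.6  80.   42. ]
sp blade top [581.8  87.3  42. ]
jar [560.9 -86.9  82. ]
-93.69897609642324
-93.1977638561649
[515.6   6.5  40. ]
86.55135352299828
A board top-left bx 139.3 by 150.5
B bx 138.0 by -150.4
Cc bx -138.0 by -150.1
D bx -139.3 by 150.1
tray tl bx 145.7 by 297.5
tr bx 147.9 by 154.0
bl bx -149.6 by 298.6
br bx -146.7 by 154.0
chipA bx 95.9 by 21.9
A l bx 97.8 by 43.8
A r bx 96.4 by 0.3
A top bx 110.6 by 25.1
A bot bx 80.6 by 20.7
chipB bx 4.2 by -59.2
B top bx 18.8 by -60.4
B bot bx -9.0 by -60.8
B r bx 6.7 by -73.7
B l bx 0.9 by -44.7
chipC bx -97.6 by -44.0
C top bx -78.8 by -41.3
C bot bx -113.0 by -44.1
C r bx -94.5 by -59.7
rasp l bx -53.5 by 73.9
rasp r bx -49.2 by -106.9
rasp mid top bx -43.9 by -14.6
rasp mid bot bx -59.1 by -15.8
spat l bx 53.2 by 106.5
spat r bx 48.7 by -32.5
sp h top bx 56.7 by 0.1
sp h bot bx 41.6 by -1.2
sp blade bot bx 43.5 by 76.2
sp blade top bx 61.2 by 84.6
jar bx 50.9 by -90.6
```

```bash
cat >> h.py <<'E'
A=np.radians(86.55); YB=np.array([np.cos(A),np.sin(A)]); XB=np.array([YB[1],-YB[0]]); CB=np.array([515.6,6.5])
def b2w(bx,by): return CB+bx*XB+by*YB
def w2b(p): d=np.asarray(p)[:2]-CB; return d@XB,d@YB
E
python3 - <<'E'
from h import *
cur=np.array([170.284,575.333]);y=np.radians(163.51)
tx=np.array([np.cos(y),np.sin(y)]);ty=np.array([np.sin(y),-np.cos(y)])
for bx,by in [(97,-32),(97,60)]:
    t=b2w(bx,by);d=t-cur;print(t,"cm tool",d@tx/10,d@ty/10)
print("turn",np.radians(163.51-86.55))
E
```

```text
[610.4985269  -31.27922169] cm tool -59.42938537158701 -45.67078197694793
[616.03485501  60.55404609] cm tool -57.35357798106759 -36.708024383580536
turn 1.343205392334836
```

```bash
python3 -m inch '[[[-1.5,-1.1,0],[0,0,0.03],0.1],[[-4,-3.1,0],[0,0,0.09],0.1],[[-7.5,-5.8,0],[0,0,0.17],0.1],[[-11.5,-8.8,0],[0,0,0.26],0.1],[[-15,-11.5,0],[0,0,0.34],0.1],[[-18.5,-14.2,0],[0,0,0.42],0.1],[[-22,-16.9,0],[0,0,0.5],0.1],[[-25.5,-19.6,0],[0,0,0.58],0.1],[[-29,-22.3,0],[0,0,0.66],0.1],[[-32.5,-25,0],[0,0,0.74],0.1],[[-36,-27.7,0],[0,0,0.82],0.1],[[-39.5,-30.4,0],[0,0,0.9],0.1],[[-43,-33.1,0],[0,0,0.98],0.1],[[-46.5,-35.8,0],[0,0,1.06],0.1],[[-50,-38.5,0],[0,0,1.14],0.1],[[-53.5,-41.2,0],[0,0,1.22],0.1],[[-56.5,-43.5,0],[0,0,1.29],0.1],[[-58.5,-45,0],[0,0,1.33],0.1],[[-59.43,-45.67,0],[0,0,1.343],0.1],[[-59.43,-45.67,0],[0,0,1.343],0.1]]' 20
```

```text
time: 2.15
tool_pos: [610.6, -32.1, 218.0]
tcp_rot: [-179.9, -0.0, 86.5]
ft_force: [-0.7, 0.2, 0.9]
finger_gap: 8.5
```

```bash
python3 -m inch '[[[0,0,4],[0,0,0],0.1],[[0,0,8],[0,0,0],0.1],[[0,0,11],[0,0,0],0.1],[[0,0,13],[0,0,0],0.1],[[0,0,14],[0,0,0],0.1],[[0,0,14],[0,0,0],0.1]]'
python3 - <<'E'
from h import *
from bench import telemetry
import cv2
s=telemetry.sense();print(s['tool_pos'],s['tcp_rot'],s['finger_gap'],w2b(s['tool_pos']))
a=viewer.snapshot("scene")[:,:,::-1];b=viewer.snapshot("wrist")[:,:,::-1]
cv2.imwrite("pics/s1.png",cv2.resize(a[150:330,200:440],None,fx=3,fy=3));cv2.imwrite("pics/w1.png",b)
E
```

```text
time: 2.75
tool_pos: [609.0, -29.9, 77.2]
tcp_rot: [-179.8, -0.0, 86.7]
ft_force: [-0.3, 0.3, -0.6]
finger_gap: 8.6
[608.95686254 -29.91623686  77.17271057] [-1.79830081e+02 -2.72712999e-02  8.66640857e+01] 8.556190884636774 (np.float64(95.37910861670117), np.float64(-30.73225879132987))
```

View pics/s1.png

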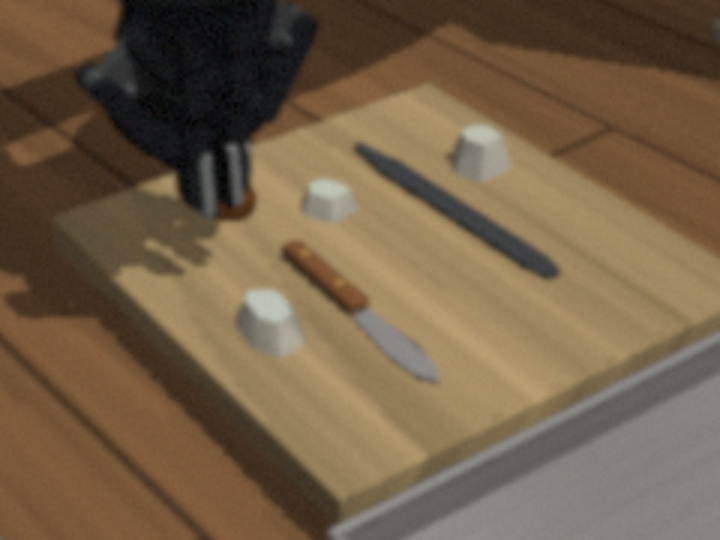

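View pics/w1.png

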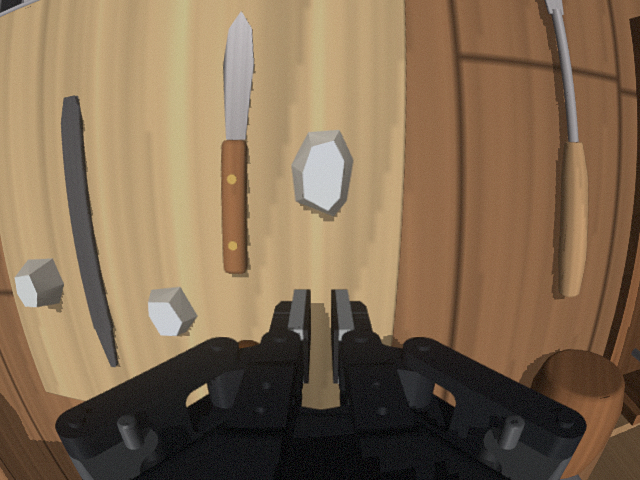

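```bash
python3 - <<'E'
from h import *
m=viewer.camera_model("scene");T=np.linalg.inv(m["cam_to_world"])
t=np.array([609,-29.9])
for dx,dy in [(11,4),(11,12),(0,8)]:
  for z in (54,60,66,72):
    p=np.append(t+dx*YB+dy*XB,[z,1]);c=T@p;u=m["fx"]*c[0]/c[2]+m["cx"];v=m["fy"]*c[1]/c[2]+m["cy"]
    print(dx,dy,z,"crop3x",(u-200)*3,(v-150)*3)
E
```

```text
11 4 54 crop3x 222.96539982863806 272.7417233076378
11 4 60 crop3x 222.16609102611176 263.4713572050051
11 4 66 crop3x 221.35995667258396 254.12182851034464
11 4 72 crop3x 220.5469089648521 244.69211888402853
11 12 54 crop3x 210.1037322770382 277.87718262830253
11 12 60 crop3x 209.24578034402833 268.58574586010764
11 12 66 crop3x 208.38046795502618 259.21459692062774
11 12 72 crop3x 207.50769998283926 249.76270560262535
0 8 54 crop3x 206.01874770136226 266.037862595236
0 8 60 crop3x 205.15337864257947 256.802902840921
0 8 66 crop3x 204.28067092523162 247.48962711746944
0 8 72 crop3x 203.40053079988178 238.09703495893334
```

```bash
python3 - <<'E'
from h import *
from bench import telemetry
m=viewer.camera_model("scene");T=np.linalg.inv(m["cam_to_world"])
for n,p in dict(chipA=(612.7,22.6,57),jar=(560.9,-86.9,82),corner=(663.7,148.4,40),tip90=(609,-29.9,90),tip110=(609,-29.9,110)).items():
    c=T@np.append(p,1);u=m["fx"]*c[0]/c[2]+m["cx"];v=m["fy"]*c[1]/c[2]+m["cy"]
    print(n,"crop3x",(u-200)*3,(v-150)*3)
s=telemetry.sense();print(s['tool_pos'],s['joint_pos'])
# wrist: tip pixel -> line
m=viewer.camera_model("wrist");M=np.linalg.inv(m["mount"])
for x in (0,11):
  for y in (4.3,):
    for z in (-15,-5,0,11,24):
      c=M@np.array([x,y,z,1]);rr=np.hypot(c[0],c[1]);th=np.arctan2(rr,c[2]);print(x,y,z,m["fx"]*th*c[0]/rr+m["cx"],m["fy"]*th*c[1]/rr+m["cy"])
E
```

```text
chipA crop3x 270.1086132248559 302.1548220654397
jar crop3x 228.04012540140604 147.1818369053018
corner crop3x 345.00691307696076 498.92920451459344
tip90 crop3x 213.80145977158037 204.54433324382518
tip110 crop3x 210.9388365054391 171.8966414779842
[611.09757774 -30.66556803  79.96794938] [-7.67660929e+00  1.51264862e+01  9.14524349e+01  6.44206326e-03
  7.33325822e+01 -4.30197005e+00]
0 4.3 -15 327.84895211983024 311.4313115608745
0 4.3 -5 327.43231242081214 301.3578424751501
0 4.3 0 327.23981709633694 296.722124436071
0 4.3 11 326.84916377559216 287.3495401067679
0 4.3 24 326.43846966375247 277.5462673502225
11 4.3 -15 328.0200148606684 287.38568035617357
11 4.3 -5 327.5753349553623 278.392944232967
11 4.3 0 327.3709422598622 274.27385603203805
11 4.3 11 326.9581068128943 265.9812433242795
11 4.3 24 326.5267953561169 257.355877891114
```

```bash
python3 - <<'E'
from h import *
from bench import telemetry
import cv2
s=telemetry.sense();print(s['tool_pos'],s['tcp_rot'],s['time'])
a=viewer.snapshot("scene")[:,:,::-1]
b=viewer.snapshot("top")[:,:,::-1]
x=cv2.resize(a[180:280,220:330],None,fx=5,fy=5,interpolation=cv2.INTER_CUBIC)
x=cv2.convertScaleAbs(x,alpha=1.8,beta=20)
cv2.imwrite("pics/s2.png",x)
E
```

```text
[611.09757774 -30.66556803  79.96794938] [1.79911290e+02 4.81534975e-04 8.66235175e+01] 2.85
```

View pics/s2.png

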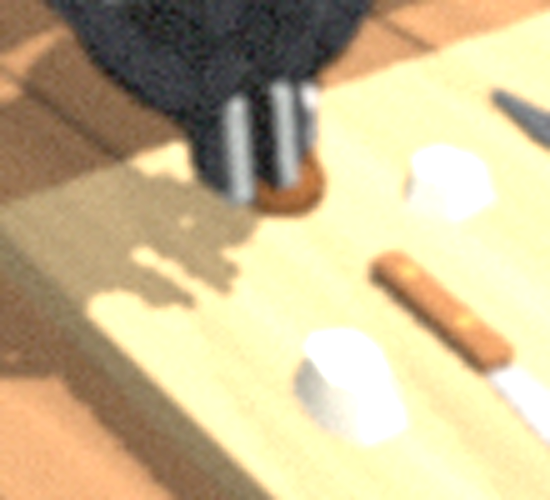

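```bash
python3 -m inch '[[[0,0,1],[0,0,0],0.1],[[0,0,2],[0,0,0],0.1],[[0,0,2.4],[0,0,0],0.1],[[0,0,2.4],[0,0,0],0.1]]'
python3 - <<'E'
from h import *
from bench import telemetry
import cv2
s=telemetry.sense();print(s['tool_pos'],s['tcp_rot'],s['time'])
a=viewer.snapshot("scene")[:,:,::-1]
x=cv2.resize(a[180:280,220:330],None,fx=5,fy=5,interpolation=cv2.INTER_CUBIC)
x=cv2.convertScaleAbs(x,alpha=1.8,beta=20)
cv2.imwrite("pics/s3.png",x)
cv2.imwrite("pics/w3.png",viewer.snapshot("wrist")[150:,100:540,::-1])
E
```

```text
time: 3.35
tool_pos: [609.3, -31.2, 52.9]
tcp_rot: [-179.8, -0.0, 86.6]
ft_force: [-1.2, 0.3, -0.5]
finger_gap: 8.9
[609.30741116 -31.17346812  52.90024819] [-1.79842638e+02 -1.34545198e-02  8.65543260e+01] 3.35
```

View pics/s3.png

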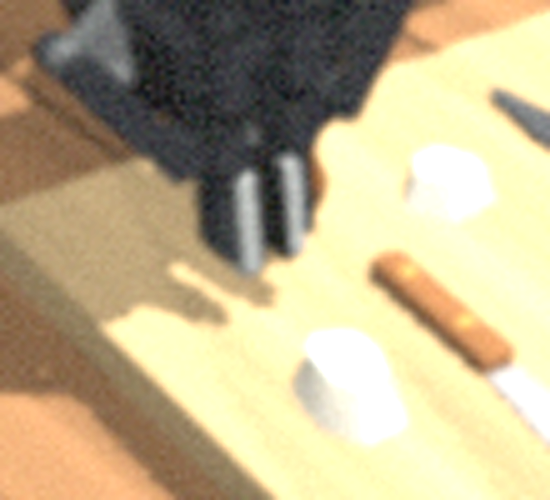

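View pics/w3.png

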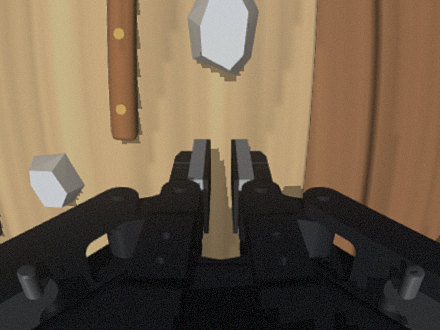

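Both cameras put the fingertips about 10–15 mm behind the reported TCP, whereas the sheet has them ahead of it. I'll go lower in small steps and watch the force.

```bash
python3 -m inch '[[[0,0,0.4],[0,0,0],0.1],[[0,0,0.7],[0,0,0],0.1],[[0,0,1],[0,0,0],0.1],[[0,0,1],[0,0,0],0.1]]'
python3 - <<'E'
from h import *
from bench import telemetry
import cv2
s=telemetry.sense();print(s['tool_pos'],s['tcp_rot'],s['time'],s['ft_force'])
a=viewer.snapshot("scene")[:,:,::-1]
x=cv2.resize(a[180:280,220:330],None,fx=5,fy=5,interpolation=cv2.INTER_CUBIC)
x=cv2.convertScaleAbs(x,alpha=1.8,beta=20)
cv2.imwrite("pics/s4.png",x)
E
```

```text
time: 3.85
tool_pos: [610.1, -31.2, 43.9]
tcp_rot: [-179.9, -0.0, 86.6]
ft_force: [-0.6, -0.4, -1.1]
finger_gap: 8.7
[610.07157779 -31.21331389  43.919639  ] [-1.79944832e+02 -4.35657514e-03  8.65613629e+01] 3.85 [-0.5501635  -0.43552274 -1.10881567]
```

View pics/s4.png

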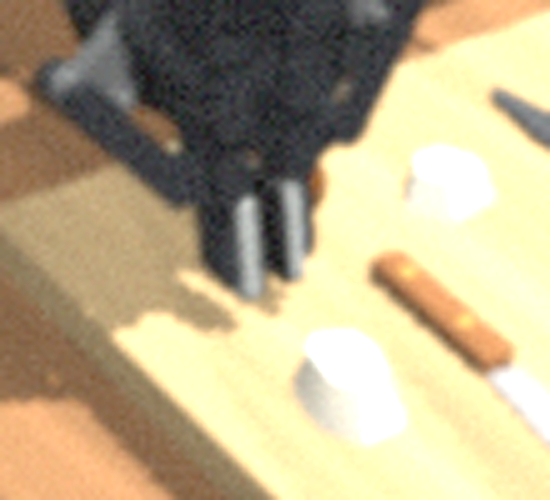

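```bash
python3 -m inch '[[[0,0,0.3],[0,0,0],0.1],[[0,0,0.6],[0,0,0],0.1],[[0,0,0.6],[0,0,0],0.1]]'
python3 - <<'E'
from h import *
from bench import telemetry
import cv2
s=telemetry.sense();print(s['tool_pos'],s['tcp_rot'],s['time'],s['ft_force'])
a=viewer.snapshot("scene")[:,:,::-1]
x=cv2.resize(a[180:280,220:330],None,fx=5,fy=5,interpolation=cv2.INTER_CUBIC)
x=cv2.convertScaleAbs(x,alpha=1.8,beta=20)
cv2.imwrite("pics/s5.png",x)
E
```

```text
time: 4.2
tool_pos: [610.1, -31.2, 38.0]
tcp_rot: [-180.0, -0.0, 86.6]
ft_force: [0.2, 0.1, -0.5]
finger_gap: 8.7
[610.12051011 -31.21681392  37.97576125] [-1.79951758e+02 -3.12562756e-03  8.65619922e+01] 4.2 [ 0.24653181  0.10587699 -0.45665144]
```

View pics/s5.png

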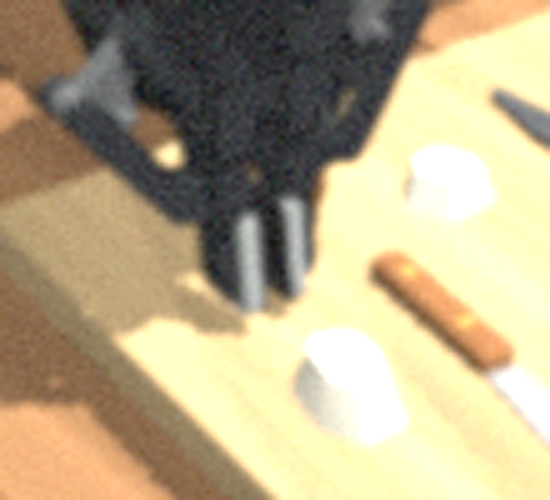

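```bash
python3 -m inch '[[[0,0,0.3],[0,0,0],0.1],[[0,0,0.6],[0,0,0],0.1],[[0,0,0.8],[0,0,0],0.1],[[0,0,0.8],[0,0,0],0.1]]'
python3 - <<'E'
from h import *
from bench import telemetry
import cv2
s=telemetry.sense();print(s['tool_pos'],s['tcp_rot'],s['time'],s['ft_force'])
a=viewer.snapshot("scene")[:,:,::-1]
x=cv2.resize(a[180:280,220:330],None,fx=5,fy=5,interpolation=cv2.INTER_CUBIC)
x=cv2.convertScaleAbs(x,alpha=1.8,beta=20)
cv2.imwrite("pics/s6.png",x)
E
```

```text
time: 4.65
tool_pos: [610.1, -31.2, 30.0]
tcp_rot: [-179.9, -0.0, 86.6]
ft_force: [-0.4, 0.9, -0.9]
finger_gap: 8.4
[610.1129603  -31.22608964  30.01026056] [-1.79949566e+02 -4.68945271e-03  8.65617555e+01] 4.65 [-0.41801043  0.87292275 -0.85929979]
```

View pics/s6.png

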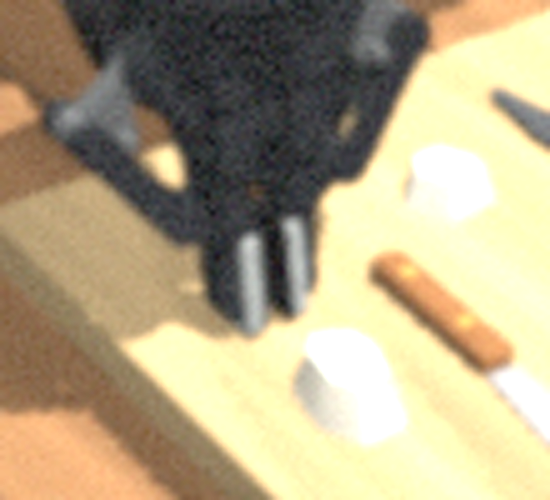

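```bash
python3 -m inch '[[[0.3,0,0.15],[0,0,0],0.1],[[1,0,0.15],[0,0,0],0.1],[[1.6,0,0.15],[0,0,0],0.1],[[2.2,0,0.15],[0,0,0],0.1],[[2.8,0,0.15],[0,0,0],0.1],[[3.4,0,0.15],[0,0,0],0.1],[[4,0,0.15],[0,0,0],0.1],[[4.6,0,0.15],[0,0,0],0.1],[[5.2,0,0.15],[0,0,0],0.1],[[5.8,0,0.15],[0,0,0],0.1],[[6.4,0,0.15],[0,0,0],0.1],[[7,0,0.15],[0,0,0],0.1],[[7.5,0,0.15],[0,0,0],0.1],[[8,0,0.15],[0,0,0],0.1]]'
cat > look.py <<'E'
import sys,cv2
from h import *
from bench import telemetry
s=telemetry.sense();print(s['tool_pos'],s['time'],s['ft_force'],w2b(s['tool_pos']))
n=sys.argv[1]
cv2.imwrite(f"pics/w{n}.png",viewer.snapshot("wrist")[:,:,::-1])
if len(sys.argv)>2:
    a=viewer.snapshot(sys.argv[2])[:,:,::-1]; cv2.imwrite(f"pics/{sys.argv[2]}{n}.png",cv2.resize(a[120:380,100:460],None,fx=2,fy=2))
E
python3 look.py 7
```

```text
time: 6.1
tool_pos: [615.3, 49.0, 29.1]
tcp_rot: [180.0, 0.0, 86.6]
ft_force: [-0.3, 0.3, 0.1]
finger_gap: 8.6
[615.34532493  48.9997672   29.09500353] 6.1 [-0.31731899  0.34686547  0.05731671] (np.float64(97.00702693445707), np.float64(48.4251668308409))
```

View pics/w7.png

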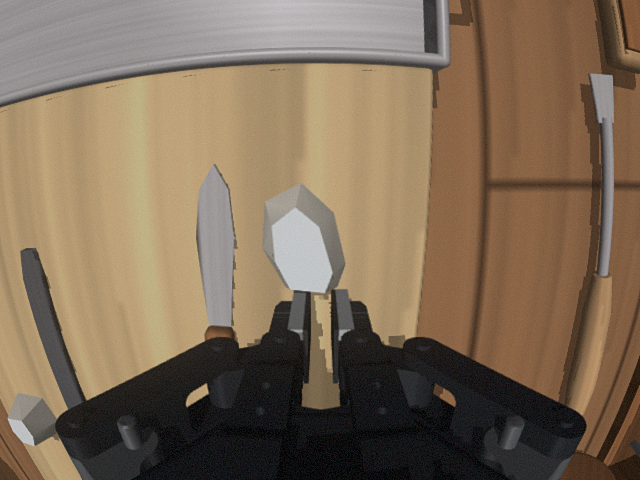

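The chip is ahead of the fingers but has turned a little and its centre is about 6 mm left of them (u≈303 against 320). I'll back off, shift left and push on.

```bash
python3 -m inch '[[[-0.6,0,0],[0,0,0],0.1],[[-1,-0.4,0],[0,0,0],0.1],[[-0.8,-0.8,0],[0,0,0],0.1],[[-0.2,-0.8,0],[0,0,0],0.1],[[0.4,-0.8,0],[0,0,0],0.1],[[1,-0.8,0],[0,0,0],0.1],[[1.6,-0.75,0],[0,0,0],0.1],[[2.2,-0.7,0],[0,0,0],0.1],[[2.8,-0.65,0],[0,0,0],0.1],[[3.4,-0.6,0],[0,0,0],0.1],[[4,-0.55,0],[0,0,0],0.1],[[4.5,-0.5,0],[0,0,0],0.1],[[5,-0.5,0],[0,0,0],0.1]]'
python3 look.py 8
```

```text
time: 7.45
tool_pos: [613.4, 99.2, 29.1]
tcp_rot: [180.0, 0.0, 86.6]
ft_force: [0.9, -0.0, -0.4]
finger_gap: 8.6
[613.43672812  99.24592515  29.11637624] 7.45 [ 0.86064142 -0.04404056 -0.3665743 ] (np.float64(92.07820195293318), np.float64(98.46540877831578))
```

View pics/w8.png

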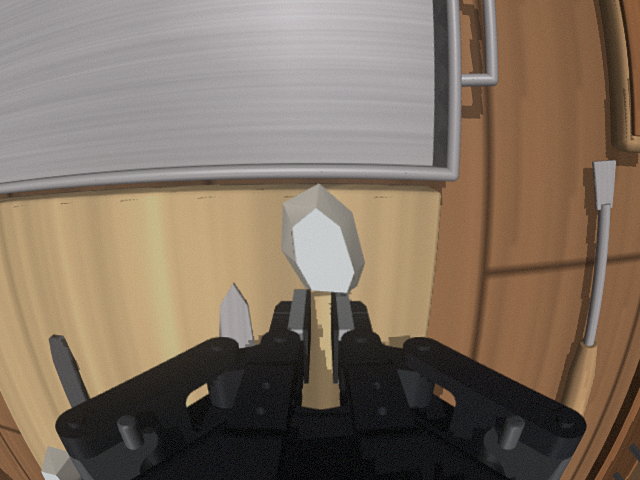

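Chip now centred at u≈322, its nose at the edge and the spatula undisturbed. I'll push it over.

```bash
python3 -m inch '[[[0.6,0,0],[0,0,0],0.1],[[1.2,0,0],[0,0,0],0.1],[[1.8,0,0],[0,0,0],0.1],[[2.4,0,0],[0,0,0],0.1],[[3,0,0],[0,0,0],0.1],[[3.6,0,0],[0,0,0],0.1],[[4.2,0,0],[0,0,0],0.1],[[4.8,0,0],[0,0,0],0.1],[[5.4,0,0],[0,0,0],0.1],[[6,0,0],[0,0,0],0.1],[[6.6,0,0],[0,0,0],0.1],[[7.2,0,0],[0,0,0],0.1],[[7.6,0,0],[0,0,0],0.1],[[7.6,0,0],[0,0,0],0.1]]'
python3 look.py 9
```

```text
time: 8.9
tool_pos: [620.8, 176.1, 32.5]
tcp_rot: [179.7, -0.1, 86.6]
ft_force: [0.7, -0.5, 12.8]
finger_gap: 8.8
[620.80406095 176.06700968  32.53940949] 8.9 [ 0.71792014 -0.54721739 12.8186775 ] (np.float64(94.80928367716383), np.float64(175.59061745947892))
```

View pics/w9.png

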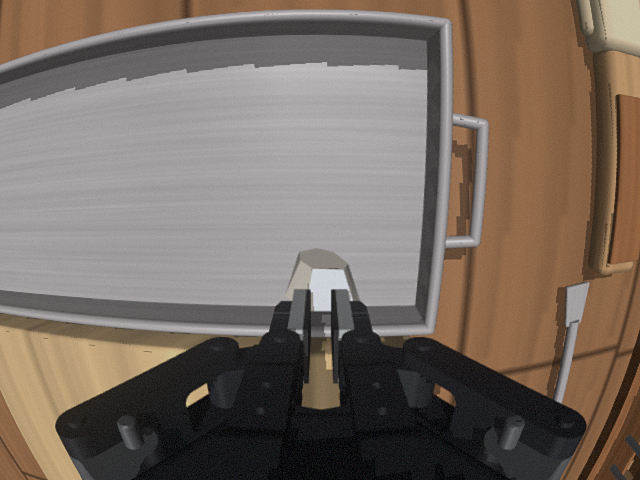

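The chip has tipped over the edge, and the fingers feel about 13 N upward, probably from resting on it. I'll lift and look.

```bash
python3 -m inch '[[[0,0,-1],[0,0,0],0.1],[[0,0,-3],[0,0,0],0.1],[[-1,0,-5],[0,0,0],0.1],[[-3,0,-7],[0,0,0],0.1],[[-5,0,-7],[0,0,0],0.1],[[-6,0,-7],[0,0,0],0.1],[[-6,0,-7],[0,0,0],0.1]]'
python3 look.py 10 scene
```

```text
time: 9.65
tool_pos: [613.8, 113.7, 98.6]
tcp_rot: [-179.9, 0.0, 86.5]
ft_force: [-0.8, -0.0, -0.2]
finger_gap: 8.3
[613.82276531 113.6826943   98.62856673] 9.65 [-0.84152408 -0.02566691 -0.22601425] (np.float64(91.59477114404869), np.float64(112.89924482136956))
```

View pics/w10.png

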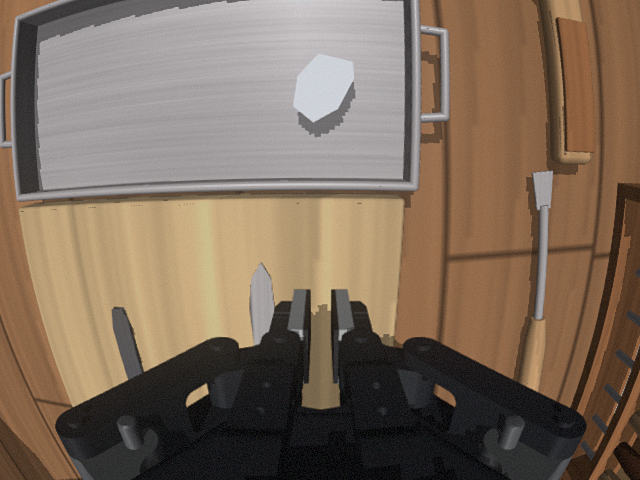

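View pics/scene10.png

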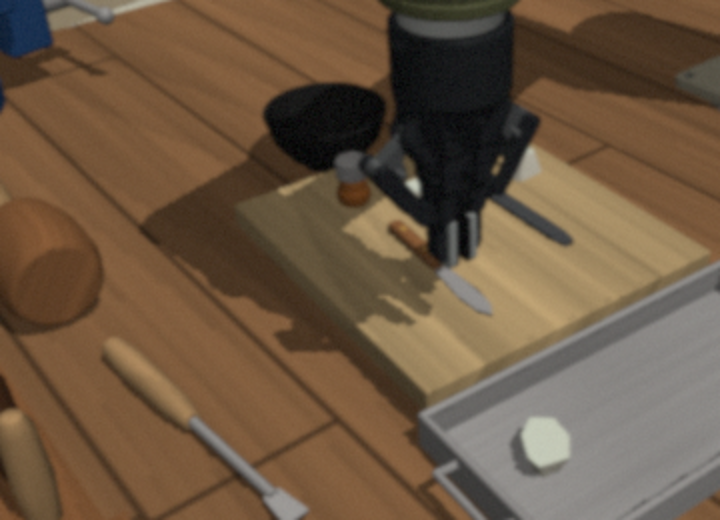

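The long chip lies in the tray, at wrist pixel (325,88), and the spatula, jar and rasp haven't moved. Next is the middle chip, at board x≈5, y≈-59, so I'll go behind it at y≈-97.

```bash
python3 -m inch '[[[-2,-0.8,0],[0,0,0],0.1],[[-5,-2.2,0],[0,0,0],0.1],[[-8.5,-3.6,0],[0,0,0],0.1],[[-12,-5,0],[0,0,0],0.1],[[-15.5,-6.4,0],[0,0,0],0.1],[[-18.5,-7.7,0],[0,0,0],0.1],[[-20.5,-8.5,0],[0,0,0],0.1],[[-21.1,-8.7,0],[0,0,0],0.1],[[-21.1,-8.7,0.5],[0,0,0],0.1],[[-21.1,-8.7,2],[0,0,0],0.1],[[-21.1,-8.7,3],[0,0,0],0.1],[[-21.1,-8.7,3],[0,0,0],0.1]]'
python3 look.py 11 scene
```

```text
time: 10.95
tool_pos: [513.0, -89.1, 66.0]
tcp_rot: [-179.7, -0.1, 86.6]
ft_force: [0.1, 0.9, -0.4]
finger_gap: 8.5
[512.97740475 -89.11590877  65.97627735] 10.95 [ 0.13403164  0.85109092 -0.44723802] (np.float64(3.1360820874510837), np.float64(-95.6004445834334))
```

View pics/w11.png

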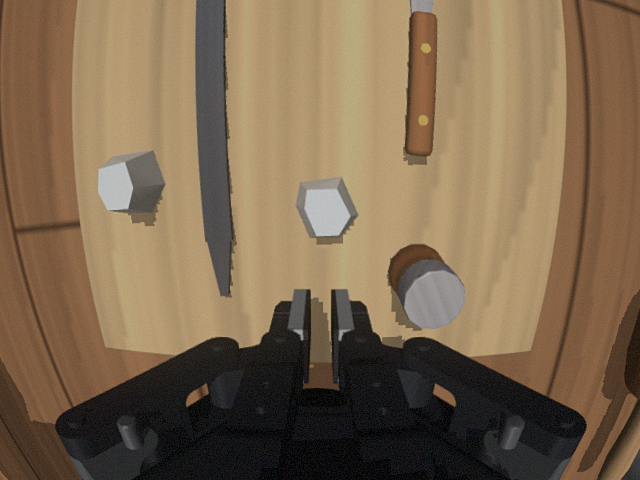

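View pics/scene11.png

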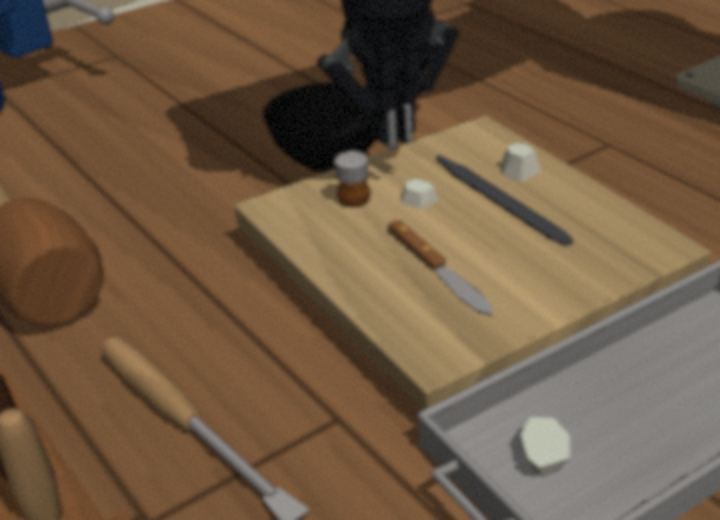

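```bash
python3 -m inch '[[[0,0.25,1],[0,0,0],0.1],[[0,0.25,2.2],[0,0,0],0.1],[[0,0.25,3.2],[0,0,0],0.1],[[0,0.25,3.8],[0,0,0],0.1],[[0,0.25,4.1],[0,0,0],0.1],[[0,0.25,4.1],[0,0,0],0.1]]'
```

```text
time: 11.65
tool_pos: [517.0, -90.7, 27.9]
tcp_rot: [-180.0, -0.0, 86.6]
ft_force: [-0.2, 0.1, -0.0]
finger_gap: 8.5
```

```bash
python3 -m inch '[[[0.4,0,0],[0,0,0],0.1],[[0.9,0,0],[0,0,0],0.1],[[1.5,0,0],[0,0,0],0.1],[[2.1,0,0],[0,0,0],0.1],[[2.7,0,0],[0,0,0],0.1],[[3.3,0,0],[0,0,0],0.1],[[3.9,0,0],[0,0,0],0.1],[[4.5,0,0],[0,0,0],0.1],[[5.1,0,0],[0,0,0],0.1],[[5.7,0,0],[0,0,0],0.1],[[6.3,0,0],[0,0,0],0.1],[[6.9,0,0],[0,0,0],0.1],[[7.5,0,0],[0,0,0],0.1],[[8,0,0],[0,0,0],0.1]]'
python3 look.py 12
```

```text
time: 13.05
tool_pos: [522.1, -10.4, 28.1]
tcp_rot: [-180.0, 0.0, 86.6]
ft_force: [-1.1, 1.3, 0.5]
finger_gap: 8.7
[522.08147407 -10.41730086  28.10316478] 13.05 [-1.1386659   1.25405714  0.50849744] (np.float64(7.487768171210985), np.float64(-16.49660274858635))
```

View pics/w12.png

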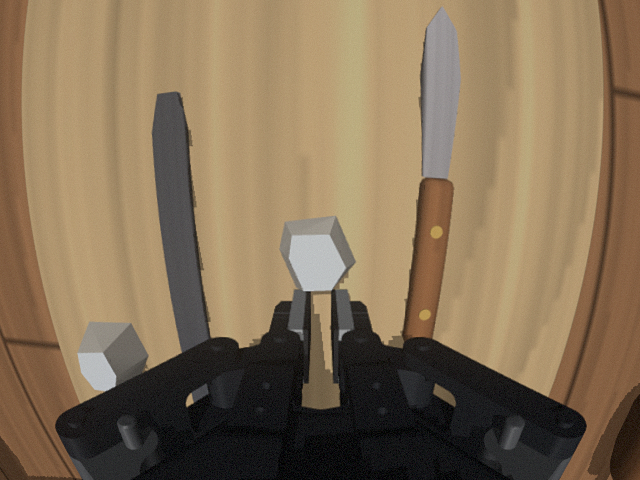

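Chip centred at u≈317 and squarely in front of the fingers, with wide clearance on both sides. Continuing the push.

```bash
python3 -m inch '[[[0.4,0,0],[0,0,0],0.1],[[1,0,0],[0,0,0],0.1],[[1.6,0,0],[0,0,0],0.1],[[2.2,0,0],[0,0,0],0.1],[[2.8,0,0],[0,0,0],0.1],[[3.4,0,0],[0,0,0],0.1],[[4,0,0],[0,0,0],0.1],[[4.6,0,0],[0,0,0],0.1],[[5.2,0,0],[0,0,0],0.1],[[5.8,0,0],[0,0,0],0.1],[[6.4,0,0],[0,0,0],0.1],[[7,0,0],[0,0,0],0.1],[[7.6,0,0],[0,0,0],0.1],[[8.2,0,0],[0,0,0],0.1],[[8.8,0,0],[0,0,0],0.1],[[9.4,0,0],[0,0,0],0.1],[[10,0,0],[0,0,0],0.1],[[10.5,0,0],[0,0,0],0.1],[[11,0,0],[0,0,0],0.1]]'
python3 look.py 13
```

```text
time: 15.0
tool_pos: [528.7, 99.3, 28.1]
tcp_rot: [-180.0, 0.0, 86.6]
ft_force: [0.0, 0.2, -0.2]
finger_gap: 8.6
[528.65832617  99.29222849  28.0545336 ] 15.0 [ 0.04669437  0.19550824 -0.24532435] (np.float64(7.4506580572871295), np.float64(93.40987766313035))
```

View pics/w13.png

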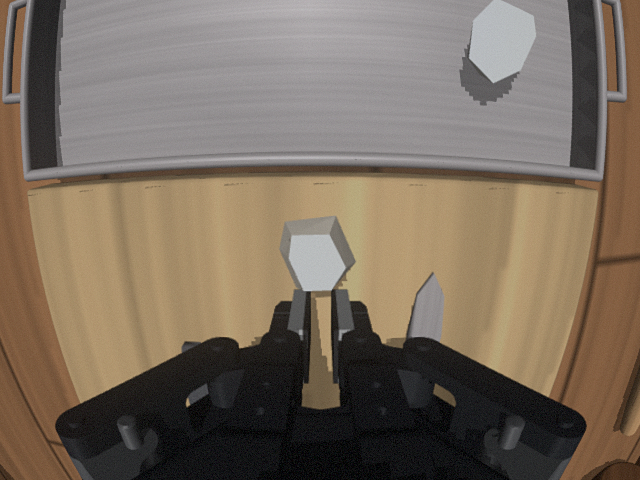

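```bash
python3 -m inch '[[[0.5,0,0],[0,0,0],0.1],[[1.1,0,0],[0,0,0],0.1],[[1.7,0,0],[0,0,0],0.1],[[2.3,0,0],[0,0,0],0.1],[[2.9,0,0],[0,0,0],0.1],[[3.5,0,0],[0,0,0],0.1],[[4.1,0,0],[0,0,0],0.1],[[4.7,0,0],[0,0,0],0.1],[[5.3,0,0],[0,0,0],0.1],[[5.9,0,0],[0,0,0],0.1],[[6.4,0,0],[0,0,0],0.1],[[6.8,0,0],[0,0,0],0.1],[[6.8,0,0],[0,0,0],0.1]]'
python3 look.py 14
```

```text
time: 16.35
tool_pos: [532.8, 167.3, 28.1]
tcp_rot: [180.0, -0.0, 86.6]
ft_force: [1.2, -0.1, -0.1]
finger_gap: 8.4
[532.7698524  167.28782986  28.11218729] 16.35 [ 1.21346966 -0.11978363 -0.10970027] (np.float64(7.462929025844397), np.float64(161.52967143501064))
```

View pics/w14.png

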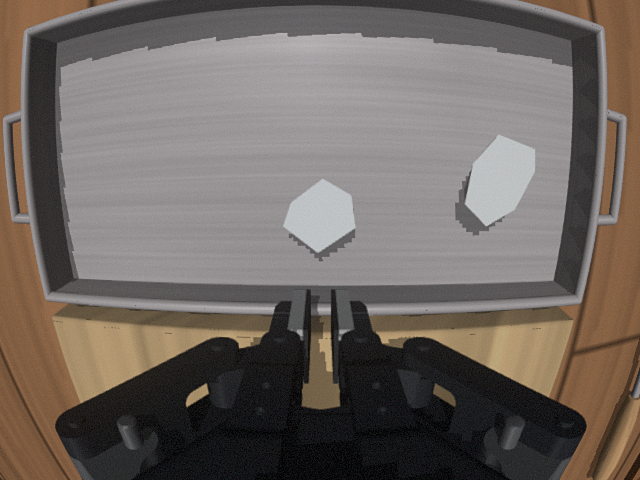

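Second chip in the tray, at wrist pixel (320,215). Now the thick chip at board x≈-96, y≈-43.

```bash
python3 -m inch '[[[0,0,-1],[0,0,0],0.1],[[0,0,-3],[0,0,0],0.1],[[-1,-0.5,-5],[0,0,0],0.1],[[-3,-1.5,-6.5],[0,0,0],0.1],[[-6,-3,-7],[0,0,0],0.1],[[-9.5,-4.5,-7],[0,0,0],0.1],[[-13,-6,-7],[0,0,0],0.1],[[-16.5,-7.5,-7],[0,0,0],0.1],[[-20,-8.8,-7],[0,0,0],0.1],[[-23,-9.8,-7],[0,0,0],0.1],[[-25,-10.3,-7],[0,0,0],0.1],[[-25.35,-10.35,-6.5],[0,0,0],0.1],[[-25.35,-10.35,-5],[0,0,0],0.1],[[-25.35,-10.35,-4],[0,0,0],0.1],[[-25.35,-10.35,-4],[0,0,0],0.1]]'
python3 look.py 15
```

```text
time: 17.9
tool_pos: [413.0, -79.2, 66.5]
tcp_rot: [-179.8, -0.1, 86.6]
ft_force: [0.2, 0.1, 0.5]
finger_gap: 8.5
[413.01436972 -79.20959284  66.50308552] 17.9 [0.22374461 0.14521772 0.48773545] (np.float64(-97.24192638909209), np.float64(-91.72760542328265))
```

View pics/w15.png

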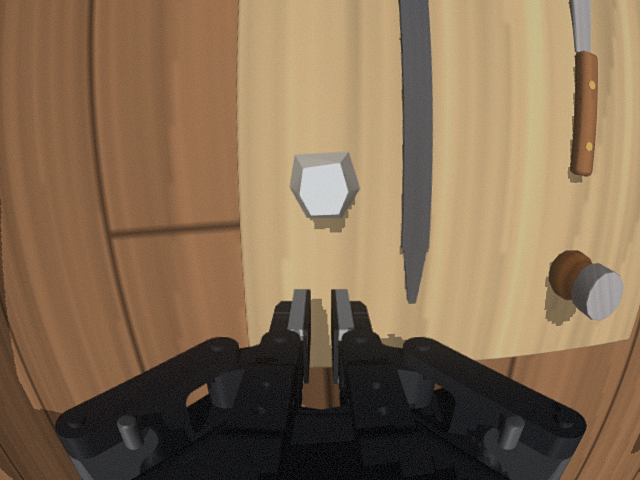

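Chip centred at u≈324, so it's aligned (about +1 mm). I'll descend and push.

```bash
python3 -m inch '[[[0,0.1,1],[0,0,0],0.1],[[0,0.1,2.2],[0,0,0],0.1],[[0,0.1,3.2],[0,0,0],0.1],[[0,0.1,3.8],[0,0,0],0.1],[[0,0.1,4],[0,0,0],0.1],[[0,0.1,4],[0,0,0],0.1]]'
```

```text
time: 18.55
tool_pos: [414.9, -80.0, 27.8]
tcp_rot: [-179.9, -0.0, 86.6]
ft_force: [0.1, 0.5, 0.5]
finger_gap: 8.0
```

```bash
python3 -m inch '[[[0.4,0,0],[0,0,0],0.1],[[0.9,0,0],[0,0,0],0.1],[[1.5,0,0],[0,0,0],0.1],[[2.1,0,0],[0,0,0],0.1],[[2.7,0,0],[0,0,0],0.1],[[3.3,0,0],[0,0,0],0.1],[[3.9,0,0],[0,0,0],0.1],[[4.5,0,0],[0,0,0],0.1],[[5.1,0,0],[0,0,0],0.1],[[5.7,0,0],[0,0,0],0.1],[[6.3,0,0],[0,0,0],0.1],[[6.9,0,0],[0,0,0],0.1],[[7.5,0,0],[0,0,0],0.1],[[8,0,0],[0,0,0],0.1]]'
python3 look.py 16
```

```text
time: 19.95
tool_pos: [420.0, 0.2, 28.1]
tcp_rot: [-180.0, -0.0, 86.6]
ft_force: [-0.1, -0.4, 0.4]
finger_gap: 8.3
[4.20046195e+02 2.33458018e-01 2.80818450e+01] 19.95 [-0.05415578 -0.3579389   0.36594368] (np.float64(-95.00352713933398), np.float64(-12.005372202929657))
```

View pics/w16.png

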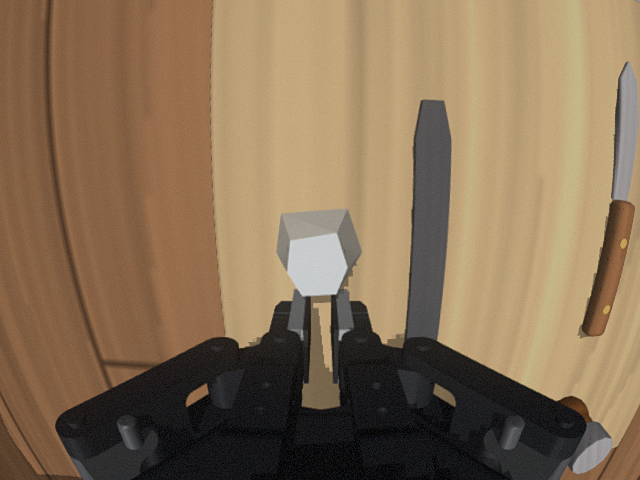

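Pushing square, centre u≈318. Continuing.

```bash
python3 -m inch '[[[0.4,0,0],[0,0,0],0.1],[[1,0,0],[0,0,0],0.1],[[1.6,0,0],[0,0,0],0.1],[[2.2,0,0],[0,0,0],0.1],[[2.8,0,0],[0,0,0],0.1],[[3.4,0,0],[0,0,0],0.1],[[4,0,0],[0,0,0],0.1],[[4.6,0,0],[0,0,0],0.1],[[5.2,0,0],[0,0,0],0.1],[[5.8,0,0],[0,0,0],0.1],[[6.4,0,0],[0,0,0],0.1],[[7,0,0],[0,0,0],0.1],[[7.6,0,0],[0,0,0],0.1],[[8.2,0,0],[0,0,0],0.1],[[8.8,0,0],[0,0,0],0.1],[[9.4,0,0],[0,0,0],0.1],[[10,0,0],[0,0,0],0.1],[[10.5,0,0],[0,0,0],0.1]]'
python3 look.py 17
```

```text
time: 21.8
tool_pos: [426.3, 105.0, 28.1]
tcp_rot: [-180.0, -0.0, 86.6]
ft_force: [0.4, -0.7, -0.7]
finger_gap: 8.4
[426.33389566 105.04385295  28.07268446] 21.8 [ 0.43577614 -0.6671951  -0.65381956] (np.float64(-95.03444746086116), np.float64(92.99345209827659))
```

View pics/w17.png

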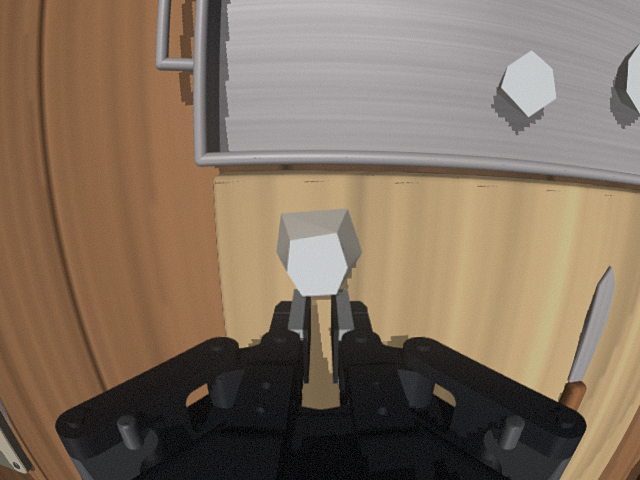

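Chip centred at u≈318 and well within the tray's width (tray wall at u≈205). Final push.

```bash
python3 -m inch '[[[0.5,0,0],[0,0,0],0.1],[[1.1,0,0],[0,0,0],0.1],[[1.7,0,0],[0,0,0],0.1],[[2.3,0,0],[0,0,0],0.1],[[2.9,0,0],[0,0,0],0.1],[[3.5,0,0],[0,0,0],0.1],[[4.1,0,0],[0,0,0],0.1],[[4.7,0,0],[0,0,0],0.1],[[5.3,0,0],[0,0,0],0.1],[[5.9,0,0],[0,0,0],0.1],[[6.4,0,0],[0,0,0],0.1],[[6.9,0,0],[0,0,0],0.1],[[6.9,0,0],[0,0,0],0.1]]'
python3 look.py 18
```

```text
time: 23.15
tool_pos: [430.5, 174.0, 28.1]
tcp_rot: [180.0, -0.0, 86.6]
ft_force: [-1.2, -0.2, 0.3]
finger_gap: 8.5
[430.50403236 173.9560329   28.12804581] 23.15 [-1.15440897 -0.1699042   0.30525829] (np.float64(-95.01882962639137), np.float64(162.03169035916693))
```

View pics/w18.png

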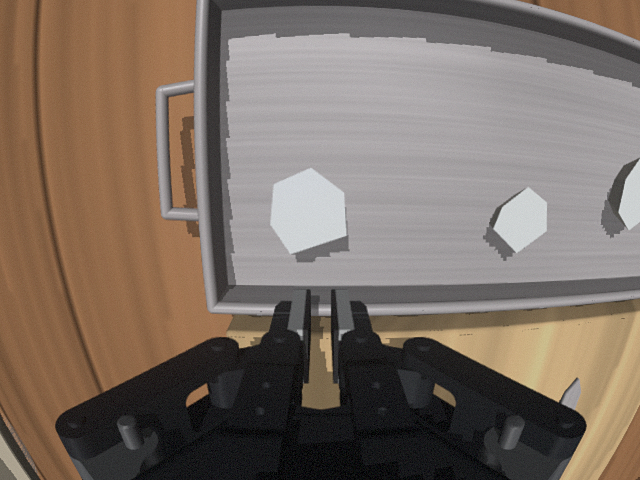

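All three chips are in the tray. I'll lift clear, then check the whole scene.

```bash
python3 -m inch '[[[0,0,-1],[0,0,0],0.1],[[0,0,-4],[0,0,0],0.1],[[0,0,-8],[0,0,0],0.1],[[0,0,-12],[0,0,0],0.1],[[0,0,-15],[0,0,0],0.1],[[0,0,-17],[0,0,0],0.1],[[0,0,-18],[0,0,0],0.1],[[0,0,-18],[0,0,0],0.1],[[0,0,-18],[0,0,0],0.1]]'
python3 - <<'E'
from bench import viewer
import cv2,numpy as np
b=viewer.snapshot("top")[:,:,::-1]
a=cv2.imread("pics/top0.png")
cv2.imwrite("pics/topF.png",b)
cv2.imwrite("pics/cmp.png",np.hstack([a[130:390,200:560],b[130:390,200:560]]))
E
python3 look.py 19 scene
```

```text
time: 24.1
tool_pos: [430.0, 173.1, 207.1]
tcp_rot: [-179.9, 0.0, 86.6]
ft_force: [0.1, 0.1, -0.8]
finger_gap: 8.5
[429.66708202 173.08635294 206.57958961] 24.15 [ 0.17281414  0.20785855 -0.87757583] (np.float64(-95.80192800698386), np.float64(161.11322096056594))
```

View pics/cmp.png

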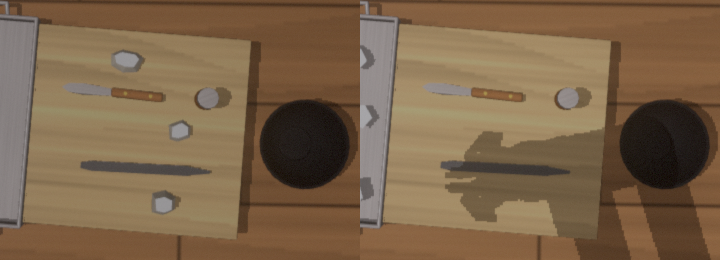

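View pics/scene19.png

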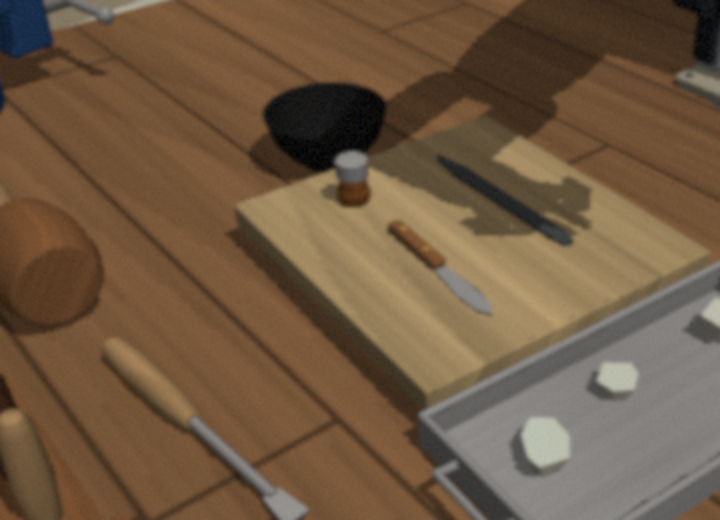

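The board is clear. The chips are in the tray, and the rasp, spatula, jar and bowl show at the same pixels as before.

```bash
python3 -c "
from bench import r
print(r.hand_in())"
```

```text
the job is handed in; nothing more can be done
None
```

I pushed all three chips (long, then small, then thick) along their lanes and over the board's edge into the waste tray, using the nearly shut fingertips and never gripping one. I handed in after about 24 s of the 51 s allowed.

**Last checks:** The final wrist, top and scene pictures show the board clear and all three chips lying in the tray. The rasp, spatula, jar and bowl look unmoved when the first and last top views are set side by side. The arm was lifted clear, with the wrist force back near zero.

**What disagreed or went less smoothly:**
- **Fingertip height:** the pictures put the fingertips about 15 mm behind the reported TCP, where the sheet says 11 mm ahead. I set the height from the pictures, going down in small steps and watching the force.
- **Long chip, turning:** it turned slightly partway along, so I backed off once and re-centred the fingers.
- **Long chip, contact:** I felt about 13 N upward as it tipped over the edge, probably from the fingertips resting on it. That is within the limits, and I stopped the other two pushes a little shorter.

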